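# Shelve a set of books by height in the divided desk rack

### The job

Put the four brown books away in the divided desk rack, one to a bay, in order of height: the tallest in the bay beside the rack's tall end panel, stepping down to the shortest beside the low end panel. Stand each upright and square on the rack's base, its banded spine facing out at the front and in line with the base's front edge. Let no book fall over, and leave the hourglass, the ink bottle and the bell where they are.

Things in the scene. Friction and masses are not known exactly. Their poses are not given: they have to be found in the camera images.
- book_rack: fixed wooden book rack, base 130 (x) x 328 (y) mm. Origin on the desk under its centre; x back, y along the row, z up; front edge x = -65, towards the robot. Books stand on its flat top, z = 16. Thin wire dividers (4 mm, tops z = 52, x -52 to 52) at y = -74, 0, 74 and the end panels make four equal bays, 70 mm clear, middles y = -111, -37, 37, 111, open at top, front and back
- tall_end: the rack's tall wooden end panel, fixed: 12 mm thick, its top 121 mm above the desk (capping strip 16 mm thick). Stands at y = +154 mm or y = -154 mm of the rack: at either end, changing from start to start. Origin: centre of its foot, on the base's top; axes as the rack's
- low_end: the rack's low wooden end panel, fixed, at the other end: like the tall one, but its top is only 56 mm above the desk. Origin: centre of its foot, on the base's top
- book_a: the tallest of four brown leather hardbacks of one set, standing: 155 mm tall, 110 mm from spine to fore-edge, 40 mm thick, about 400 g, rigid. Origin: foot of the spine, mid-thickness. z up; x from the banded brown spine (x = 0) back to the cream page edges (x = 110); y across the thickness (covers at y = +-20)
- book_b: the second tallest of four brown leather hardbacks of one set, standing: 135 mm tall, 96 mm from spine to fore-edge, 37 mm thick, about 290 g, rigid. Origin: foot of the spine, mid-thickness. z up; x from the banded brown spine (x = 0) back to the cream page edges (x = 96); y across the thickness (covers at y = +-18.5)
- book_c: the third tallest of four brown leather hardbacks of one set, standing: 115 mm tall, 82 mm from spine to fore-edge, 34 mm thick, about 200 g, rigid. Origin: foot of the spine, mid-thickness. z up; x from the banded brown spine (x = 0) back to the cream page edges (x = 82); y across the thickness (covers at y = +-17)
- book_d: the shortest of four brown leather hardbacks of one set, standing: 95 mm tall, 68 mm from spine to fore-edge, 31 mm thick, about 130 g, rigid. Origin: foot of the spine, mid-thickness. z up; x from the banded brown spine (x = 0) back to the cream page edges (x = 68); y across the thickness (covers at y = +-15.5)
- hourglass: bystander: loose sand timer in a turned wooden frame, 56 mm across, 100 mm tall, origin at the centre of its foot; leave it alone
- ink_bottle: bystander: loose squat dark-blue ink bottle with a black cap, 52 mm across, 58 mm tall, origin at the centre of its foot; leave it alone
- bell: bystander: loose brass hand bell, 62 mm across, 93 mm tall, origin at the centre of its foot; leave it alone

How it is judged:
At the end, for the whole second after the job is handed in: Books stand one to a bay (spine within 18 mm of its middle), heights falling from the tall end to the low end; each on the base (within 4 mm), upright within 0.08 rad, square within 0.2 rad, spine in front, from 18 mm proud of the front edge to 23 mm behind it, at rest (((y of tall_end in the frame of book_rack above 0 m and y of book_a in the frame of book_rack between 0.093 and 0.129 m and y of book_b in the frame of book_rack between 0.019 and 0.055 m and y of book_c in the frame of book_rack between -0.055 and -0.019 m and y of book_d in the frame of book_rack between -0.129 and -0.093 m) or (y of tall_end in the frame of book_rack below 0 m and y of book_a in the frame of book_rack between -0.129 and -0.093 m and y of book_b in the frame of book_rack between -0.055 and -0.019 m and y of book_c in the frame of book_rack between 0.019 and 0.055 m and y of book_d in the frame of book_rack between 0.093 and 0.129 m)) and x of book_a in the frame of book_rack between -0.083 and -0.042 m and z of book_a in the frame of book_rack between 0.012 and 0.02 m and angle between each of book_a, book_b, book_c, book_d's own z axis and vertical below 0.08 rad and angle between the x axis of each of book_a, book_b, book_c, book_d and the x axis of book_rack, either way round below 0.2 rad and linear speed of each of book_a, book_b, book_c, book_d below 0.01 m/s and angular speed of each of book_a, book_b, book_c, book_d below 0.1 rad/s and x of book_b in the frame of book_rack between -0.083 and -0.042 m and z of book_b in the frame of book_rack between 0.012 and 0.02 m and x of book_c in the frame of book_rack between -0.083 and -0.042 m and z of book_c in the frame of book_rack between 0.012 and 0.02 m and x of book_d in the frame of book_rack between -0.083 and -0.042 m and z of book_d in the frame of book_rack between 0.012 and 0.02 m); the robot touches nothing.
It fails at once if a book falls over (angle between any of book_a, book_b, book_c, book_d's own z axis and vertical above 0.6 rad).
It fails at once if the hourglass, ink bottle or bell is shifted (over 30 mm) or tipped (distance of any of hourglass, ink_bottle, bell from where it was at the start of the episode above 0.03 m or angle between any of hourglass, ink_bottle, bell's own z axis and vertical above 0.4 rad).
It also fails if it takes over 120 s, if anything falls off the work surface, if the arm or the gripper's body presses on something with over 40 N, if the wrist force passes 120 N, or if a joint passes its speed limit or range.

### The arm

A 6-joint arm with a two-finger parallel gripper is mounted at the origin on a cart in front of the work surface, level with it; the furniture and walls round the work are solid. World frame = base frame: x ahead of the robot, y to its left, z up, the work surface at z = 0. Lengths are in m, angles in rad, forces in N, time in s.
With the tool pointing down it reaches from about 0.3 to 0.75 m from the base axis. Payload 8.5 kg.
Tool frame: the origin (TCP) lies midway between the tips of the shut fingers; the grasp point (between the pads) lies 19 mm behind it; z points along the fingers, y is the line along which they close (so a half turn about z gives the same grasp; the last joint's range is limited). The gripper opens to 88 mm and grips with 3 to 60 N. Pads are 18 mm wide; open, the fingers measure 123 mm over their backs; the gripper's body (75 mm by 187 mm) begins 45 mm behind the grasp point.
Start: joints at [-1.454, 0.381, 1.297, -0, 1.464, -0.215], TCP at [0.179, -0.52, 0.239] pointing down, gripper open.
Joint ranges: [-3.11, 3.11], [-0.89, 2.33], [0.22, 2.48], [-1.42, 4.56], [0.17, 2.85], [-2.88, 2.88]. Speed limits (rad/s): [2.39, 2.39, 3.14, 3.14, 3.14, 3.14].

### API

Orientations are given as [roll, pitch, yaw] about the fixed x, y, z axes, in that order (R = Rz(yaw) Ry(pitch) Rx(roll)).
In Python, from station import * gives the robot as it stands.
- The arm moves only by the tool send_rows, never from a script. Its argument "moves" is text: rows parted by semicolons, each of 4 numbers parted by spaces: the shift along the tool's x, y, z in cm, then the turn about the tool's z in rad. A call has 1 to 10 rows; each row shifts and turns the commanded pose from where the row before left it, along the tool's axes as they then stand; what a row does not reach is not made up. A row lasts 1/12 s, in which the tool goes at most 41.7 mm and 7.16 degrees, less where a joint would pass 70% of its speed; a pose out of reach is approached as far as the arm can. A call with a gripper value outside its range is refused whole. "hand" is the opening, from -1 (shut) to 1 (fully open), set as the call begins (left out, the last holds). The fingers move at their own pace and stop on an object; "force" is the grip in N (left out, the last holds). Time passes only in rows, so rows that do not move let the fingers close. It gives the time, the measured TCP pose, the force, the opening and the grip force at its end, in the units of the state.
- sense(): the state, without advancing time (a new reading comes with each control period).
- capture(name): name is "side" or "top" or "wrist"; returns a dict with "frame" (480x640x3 uint8, red, green, blue), "vertical_fov" (degrees; the focal length in pixels is half the picture's height over the tangent of half this angle, whatever the lens; pixels are square), "cx", "cy" (the principal point, pixels), "R" (3x3) and "t" (3): a world point X has camera coordinates R X + t; the wrist camera has in their place "mount" (4x4, takes a point from camera to tool coordinates, whose origin is the TCP and whose axes are the flange's). Camera axes: x right, y down, z forward; pixel columns grow to the right and rows downward; lengths in m; the calibration is good to about 2 mm. A picture is of the moment at which its call begins: read the wrist's pose just before it. There is no depth.
- sign_off(): hands the job in; it is judged then, once.
Trained networks look in a picture, given as the dict that the camera call returned (one of the last four; its "shot" number tells which), for a name from the list of things; names that differ only in an ending like _2 or _b are one class to them, and where a whole thing is asked for, a point or a joint stands for the part that bears it (a point fixed in the world has none). Each returns a list of dicts, best first, with "conf" (0 to 1); they miss things now and then, are a little off and sometimes report something else, mostly with a low value. They report only what shows in the picture. A call takes as long as a camera call.
- boxes_of(picture, target): "position" ([x, y, z] in m, in world coordinates, good to about 4 mm: the middle of the surface that is visible of it).
The state is a dict: "t": time; "q": joint angles; "qvel": joint speeds; "joint_torque": joint torques, N m; "position": TCP position; "eef_rot": TCP orientation; "force": force on the tool from outside, world axes, zero at the start; "moment": the same for the moment, N m; "finger_gap": finger opening in m; "finger_force": force on a finger pad.
Only numpy, scipy, OpenCV 4.12 (cv2) and the standard library are available. Lean on these libraries where they do the work, as an engineer would, in place of code of your own. Each camera call takes 0.05 s, during which the arm holds its last target. There are 200 camera calls.

## Working session

There is one attempt and no reset: what is moved stays moved. The work goes in short steps, Python scripts to look and compute and a tool call to move; the robot and the scene stay as the last step left them, time stands still between calls to the robot, and variables do not carry over. Pictures are saved under pics/ and viewed, at most 14 in all, crops included, and the job is handed in when it is done.

Besides the shell and the picture viewer there is one more tool, called after "Request:" as name(argument=value, ...), one argument or row to a line, values as JSON. send_rows: Moves the arm, as the interface text tells. Its arguments: {"type":"object","properties":{"moves":{"type":"string"},"hand":{"type":"number"},"force":{"type":"number"}},"required":["moves"]}

```bash
ls; mkdir -p pics; python3 - <<'E'
from station import *
import cv2,numpy as np
s=sense();print(s)
for n in ["side","top"]:
    p=capture(n);cv2.imwrite(f"pics/{n}0.png",p["frame"][:,:,::-1]);print(n,p["vertical_fov"],p["cx"],p["cy"],np.round(p["R"],3).tolist(),np.round(p["t"],3))
    for k in ["book_a","book_rack","tall_end","low_end","hourglass","ink_bottle","bell"]:
        print(k,[(np.round(d["position"],3).tolist(),round(d["conf"],2)) for d in boxes_of(p,k)])
E
```

```text
pics
{'t': 0.0, 'q': array([-1.45430244e+00,  3.81176886e-01,  1.29825242e+00,  1.29496646e-05,
        1.46359271e+00, -2.15277445e-01]), 'qvel': array([ 1.64973023e-04, -6.85057162e-04,  1.78567588e-03,  3.91206724e-04,
        8.01152985e-05, -2.35186899e-04]), 'joint_torque': array([ 1.01283056e-04, -4.37929702e+01, -2.24558079e+01,  7.13674072e-02,
        3.52369552e-02, -1.15917342e-04]), 'position': array([ 0.17912446, -0.51971851,  0.23815084]), 'eef_rot': array([-3.14019903e+00, -3.17914478e-04,  3.31769713e-01]), 'force': array([-0.38378437, -0.49846458, -0.03653399]), 'moment': array([-0.01284536,  0.02906196,  0.03661046]), 'finger_force': 0.0, 'finger_gap': 0.0880240550358564}
side 57.10164925339284 317.2543811914697 238.44196351262875 [[-0.91, -0.415, -0.011], [-0.219, 0.503, -0.836], [0.352, -0.758, -0.548]] [0.512 0.166 0.797]
book_a [([0.428, -0.021, 0.058], 0.9), ([0.46, -0.226, 0.066], 0.88), ([0.601, -0.214, 0.084], 0.61), ([0.508, -0.374, 0.108], 0.55)]
book_rack [([0.59, 0.241, 0.015], 0.83)]
tall_end [([0.479, 0.384, 0.079], 0.61)]
low_end [([0.603, -0.213, 0.085], 0.47)]
hourglass [([0.768, -0.03, 0.064], 0.85)]
ink_bottle [([0.576, -0.03, 0.036], 0.59), ([0.592, 0.242, 0.014], 0.53)]
bell [([0.456, -0.224, 0.065], 0.73), ([0.578, -0.031, 0.034], 0.65), ([0.51, -0.375, 0.108], 0.35)]
top 52.4706135545144 324.7821200574504 245.8175157033044 [[0.019, -1.0, 0.011], [-0.998, -0.019, -0.065], [0.065, -0.01, -0.998]] [-0.026  0.573  1.139]
book_a [([0.466, -0.227, 0.108], 0.94), ([0.61, -0.223, 0.131], 0.91), ([0.438, -0.039, 0.096], 0.78), ([0.508, -0.378, 0.15], 0.67)]
book_rack [([0.571, 0.256, 0.013], 0.8)]
tall_end [([0.482, 0.378, 0.099], 0.63)]
low_end [([0.661, 0.132, 0.055], 0.79), ([0.613, -0.223, 0.134], 0.23)]
hourglass [([0.773, -0.04, 0.105], 0.85)]
ink_bottle [([0.583, -0.042, 0.036], 0.56)]
bell [([0.671, -0.343, 0.031], 0.9)]
```

View pics/top0.png

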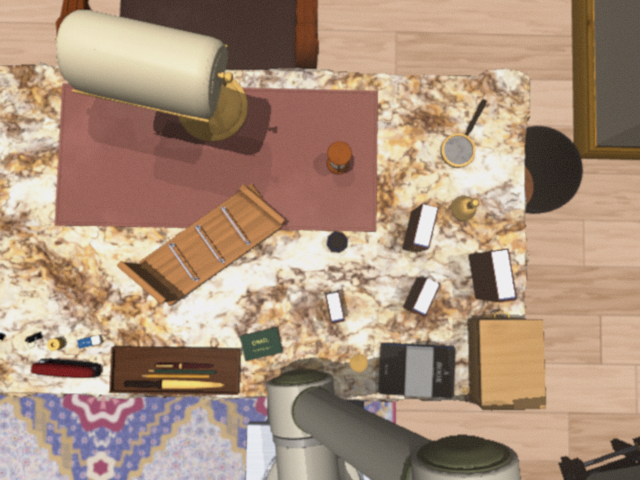

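View pics/side0.png

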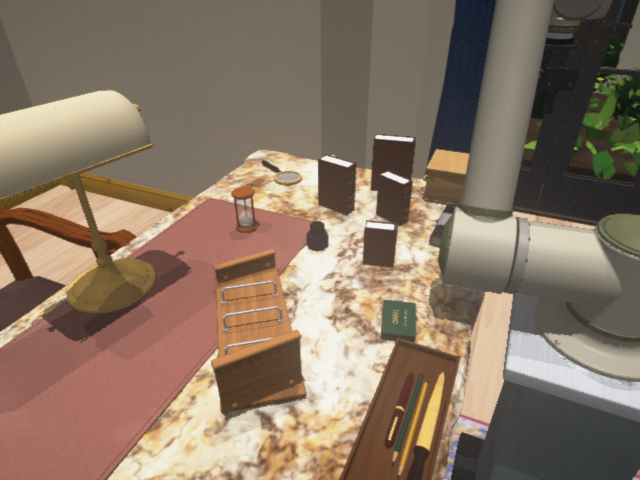

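```bash
python3 - <<'E'
import cv2
t=cv2.imread("pics/top0.png")[195:325,315:530]
s=cv2.imread("pics/side0.png")[120:280,310:430]
t=cv2.resize(t,None,fx=3.7,fy=3.7,interpolation=cv2.INTER_CUBIC)
s=cv2.resize(s,None,fx=3.7,fy=3.7,interpolation=cv2.INTER_CUBIC)
cv2.imwrite("pics/t1.png",t);cv2.imwrite("pics/s1.png",s)
r=cv2.imread("pics/top0.png")[170:310,105:300];cv2.imwrite("pics/r1.png",cv2.resize(r,None,fx=4,fy=4,interpolation=cv2.INTER_CUBIC))
E
```

```text
(no output)
```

View pics/t1.png

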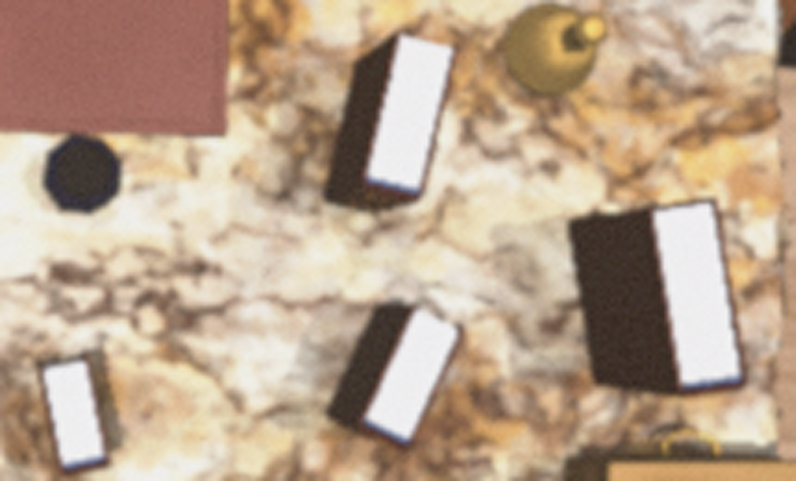

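View pics/s1.png

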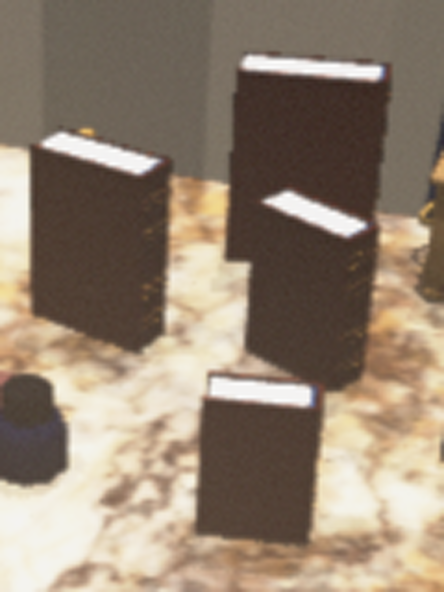

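View pics/r1.png

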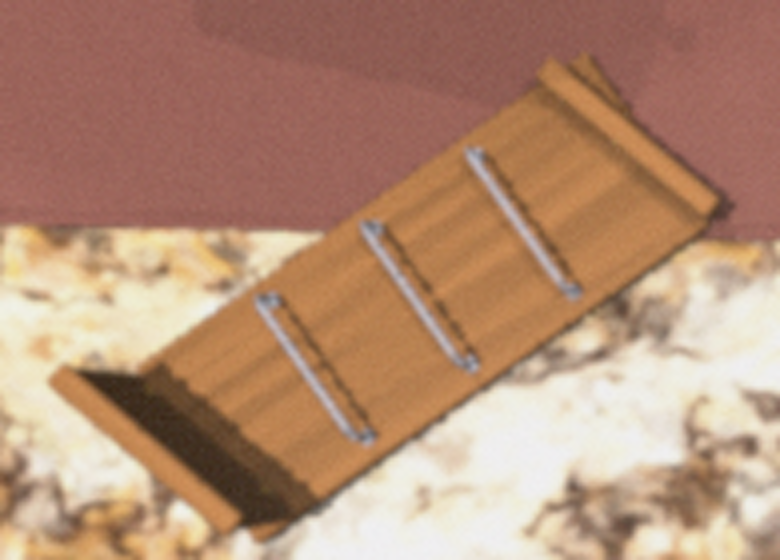

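```bash
cat > h.py <<'E'
import numpy as np,cv2
from scipy.optimize import least_squares
def cam(p):
    f=240/np.tan(np.radians(p["vertical_fov"])/2)
    return f,p["cx"],p["cy"],np.array(p["R"]),np.array(p["t"])
def proj(c,X):
    f,cx,cy,R,t=c;Y=np.atleast_2d(X)@R.T+t;return np.c_[cx+f*Y[:,0]/Y[:,2],cy+f*Y[:,1]/Y[:,2]]
def back(c,uv,z):
    f,cx,cy,R,t=c;uv=np.atleast_2d(uv);d=np.c_[(uv[:,0]-cx)/f,(uv[:,1]-cy)/f,np.ones(len(uv))]@R
    o=-R.T@t;return o+d*((z-o[2])/d[:,2])[:,None]
BK=dict(a=(.155,.110,.040),b=(.135,.096,.037),c=(.115,.082,.034),d=(.095,.068,.031))
E
python3 - <<'E'
from station import *
from h import *
p=capture("top");c=cam(p)
im=p["frame"].astype(int)
r=lambda u,v:(105+u/4,170+v/4)
m=[((.052,-.074,.052),r(474,152)),((-.052,-.074,.052),r(573,293)),((.052,0,.052),r(371,228)),((-.052,0,.052),r(470,366)),((.052,.074,.052),r(266,298)),((-.052,.074,.052),r(367,436))]
P=np.array([a for a,b in m]);U=np.array([b for a,b in m])
def W(q,P):
    cs,sn=np.cos(q[2]),np.sin(q[2]);return np.c_[q[0]+cs*P[:,0]-sn*P[:,1],q[1]+sn*P[:,0]+cs*P[:,1],P[:,2]]
s=least_squares(lambda q:(proj(c,W(q,P))-U).ravel(),[.57,.25,.6]);print("rack",s.x.round(4),np.abs(s.fun).max())
for n,y in zip("abcd",(.111,.037,-.037,-.111)):
    L=BK[n][1];print(n,"target centre",W(s.x,np.array([[-.065+L/2+.001,y,0]]))[0].round(4))
mask=(im.min(2)>205).astype(np.uint8)
for n,(u,v) in dict(a=(698,295),b=(408,115),c=(412,375),d=(73,413)).items():
    u,v=315+u/3.7,195+v/3.7;h,L,T=BK[n]
    lab=cv2.connectedComponents(mask)[1];l=lab[int(v),int(u)]
    ys,xs=np.nonzero(lab==l);X=back(c,np.c_[xs,ys],h)[:,:2]
    ctr,wh,an=cv2.minAreaRect((X*1000).astype(np.float32));mu=X.mean(0)
    w,V=np.linalg.eigh(np.cov(X.T));a=V[:,1]*np.sign(V[0,1]);o=(X-mu)@a
    print(n,l,len(X),"mean",mu.round(4),"yaw",np.arctan2(a[1],a[0]).round(3),"rect",np.round(ctr,1),np.round(wh,1),round(an,1))
E
```

```text
rack [0.5712 0.2489 0.6412] 1.969962183254438
a target centre [0.4976 0.3325 0.    ]
b target centre [0.5362 0.269  0.    ]
c target centre [0.5749 0.2055 0.    ]
d target centre [0.6135 0.142  0.    ]
a 114 702 mean [ 0.5135 -0.3884] yaw 0.159 rect [ 513.8 -388.6] [96.8 31.9] 9.3
b 84 525 mean [ 0.6158 -0.2296] yaw -0.232 rect [ 615.6 -229.6] [29.2 83.1] 76.4
c 145 389 mean [ 0.4637 -0.2366] yaw -0.417 rect [ 464.1 -236.9] [26.  71.2] 65.5
d 165 275 mean [ 0.4365 -0.0383] yaw 0.202 rect [436.4 -38.3] [55.4 23.8] 12.4
```

```bash
cat >> h.py <<'E'
def go(s,x,y,z,yaw):
    "needed turn, then shift in tool axes (cm) after the turn"
    p=np.array(s["position"]);y0=s["eef_rot"][2];d=np.array([x,y,z])-p
    c,n=np.cos(yaw),np.sin(yaw)
    t=(d[0]*c+d[1]*n,d[0]*n-d[1]*c,-d[2]);k=max(int(np.ceil(np.linalg.norm(t)/.038)),1)
    print("turn %.3f shift cm %s rows %d each %s"%(y0-yaw,np.round(np.array(t)*100,2),k,np.round(np.array(t)*100/k,2)))
E
python3 - <<'E'
from station import *
from h import *
s=sense();print(s["position"],s["eef_rot"]);go(s,.511,-.389,.25,.159)
E
```

```text
[ 0.17912999 -0.51997723  0.23874553] [-3.14154022e+00  8.68630451e-06  3.31784173e-01]
turn 0.173 shift cm [34.84 -7.68 -1.13] rows 10 each [ 3.48 -0.77 -0.11]
```

Request:
send_rows(
  moves="0 0 -0.6 0.087; 0 0 -0.6 0.086; 3.5 -0.77 0 0; 3.5 -0.77 0 0; 3.5 -0.77 0 0; 3.5 -0.77 0 0; 3.5 -0.77 0 0; 3.5 -0.77 0 0; 3.5 -0.77 0 0; 3.5 -0.77 0 0",
  hand=1,
  force=25,
)

```text
t: 1.68
position: [0.4475, -0.4139, 0.2508]
eef_rot: [3.141, -0.0, 0.159]
force: [0.3, -0.4, -0.7]
finger_gap: 0.0879
finger_force: 0.0
```

Request:
send_rows(
  moves="3.5 -0.77 0 0; 3.3 -0.75 0 0; 0 0 0 0; 0 0 0 0",
)

```text
t: 2.02
position: [0.5118, -0.3882, 0.2502]
eef_rot: [-3.141, 0.0, 0.161]
force: [-0.5, 0.4, -0.0]
finger_gap: 0.0878
finger_force: 0.0
```

```bash
python3 - <<'E'
from station import *
from h import *
s=sense();print(s["position"],s["eef_rot"],s["force"]);go(s,.511,-.389,.125,.159)
p=capture("wrist");print(np.round(p["mount"],3).tolist());cv2.imwrite("pics/w0.png",p["frame"][:,:,::-1])
E
```

```text
[ 0.51176354 -0.38818913  0.25020454] [-3.14117326e+00  4.20863264e-04  1.61419574e-01] [-0.45146666  0.44724572 -0.03280063]
turn 0.002 shift cm [-0.09  0.07 12.52] rows 4 each [-0.02  0.02  3.13]
[[-0.0, -0.957, -0.292, 0.076], [1.0, -0.001, 0.001, -0.001], [-0.001, -0.292, 0.957, -0.145], [0.0, 0.0, 0.0, 1.0]]
```

View pics/w0.png

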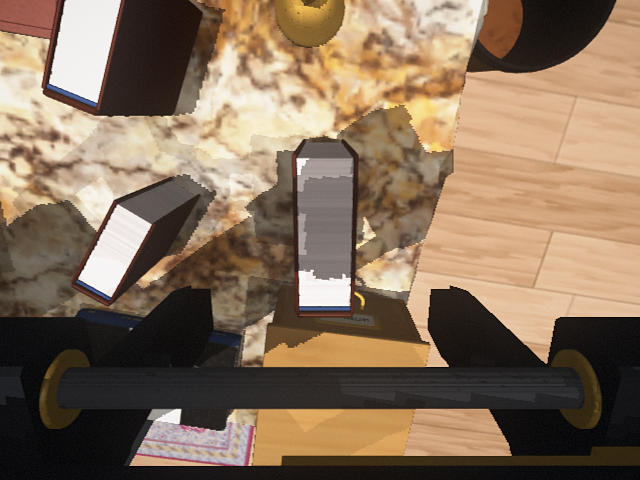

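Request:
send_rows(
  moves="0 0 3.2 0; 0 0 3.2 0; 0 0 3.1 0; 0 0 3 0; 0 0 0 0; 0 0 0 0",
)

```text
t: 2.57
position: [0.5095, -0.3897, 0.1256]
eef_rot: [-3.14, 0.001, 0.157]
force: [-0.1, -1.0, 1.0]
finger_gap: 0.0884
finger_force: 0.0
```

Request:
send_rows(
  moves="0 0 0 0; 0 0 0 0; 0 0 0 0; 0 0 0 0; 0 0 0 0; 0 0 0 0; 0 0 0 0; 0 0 0 0",
  hand=-1,
)

```text
t: 3.23
position: [0.5107, -0.3893, 0.1259]
eef_rot: [3.141, -0.0, 0.159]
force: [-0.1, -1.6, 0.3]
finger_gap: 0.0394
finger_force: 24.9
```

Request:
send_rows(
  moves="0 0 -1 0; 0 0 -2 0; 0 0 -3 0; 0 0 -3 0; 0 0 -3 0; 0 0 -3 0; 0 0 -1.5 0; 0 0 0 0",
)

```text
t: 3.9
position: [0.5111, -0.3895, 0.295]
eef_rot: [3.136, -0.004, 0.159]
force: [-0.3, 0.0, -3.0]
finger_gap: 0.0398
finger_force: 24.9
```

```bash
python3 - <<'E'
from station import *
from h import *
p=capture("top");c=cam(p)
q=[.5712,.2489,.6412]
def W(P):
    P=np.array(P,float);cs,sn=np.cos(q[2]),np.sin(q[2]);return np.c_[q[0]+cs*P[:,0]-sn*P[:,1],q[1]+sn*P[:,0]+cs*P[:,1],P[:,2]]
im=cv2.resize(p["frame"][170:310,105:300,::-1],None,fx=4,fy=4,interpolation=cv2.INTER_CUBIC)
def line(P,col):
    u=(proj(c,W(P))-[105,170]+.5)*4-.5
    cv2.polylines(im,[np.round(u).astype(np.int32)],len(P)>2,col,1)
line([(-.065,-.164,.016),(-.065,.164,.016),(.065,.164,.016),(.065,-.164,.016)],(255,0,0))
for y in(-.074,0,.074): line([(-.052,y,.052),(.052,y,.052)],(0,0,255))
for y,z in((-.154,.056),(.154,.121)): line([(-.065,y-.008,z),(.065,y-.008,z),(.065,y+.008,z),(-.065,y+.008,z)],(0,255,0))
cv2.imwrite("pics/r2.png",im)
s=sense();print(s["position"],s["finger_gap"])
E
```

```text
[ 0.51073769 -0.3891343   0.29202511] 0.03969544885916036
```

View pics/r2.png

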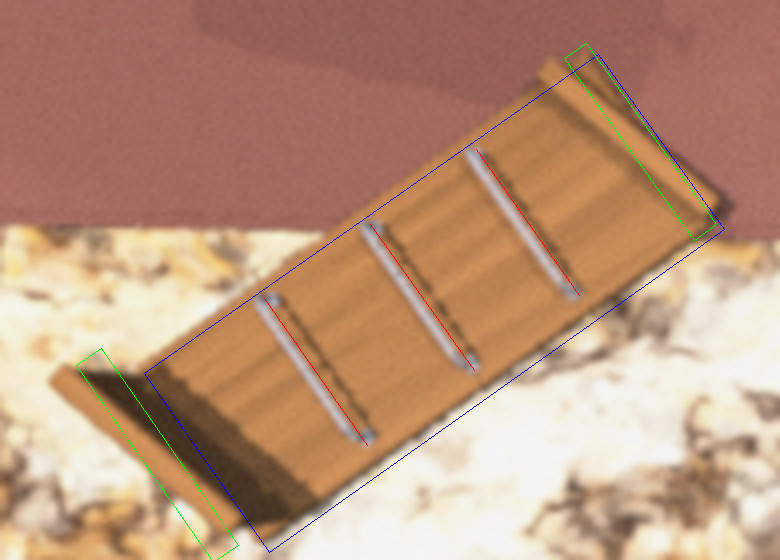

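```bash
python3 - <<'E'
from station import *
from h import *
p=capture("top");c=cam(p)
q=np.array([.5712,.2489,.6412])
cs,sn=np.cos(q[2]),np.sin(q[2])
def rk(n,u,v,z):
    X=back(c,[(105+(u+.5)/4-.5,170+(v+.5)/4-.5)],z)[0];d=X[:2]-q[:2]
    print(n,z,"world",X[:2].round(4),"rack mm",np.round([1000*(cs*d[0]+sn*d[1]),1000*(-sn*d[0]+cs*d[1])],1))
for n,u,v,z in [("front edge",520,345,.016),("front",640,272,.016),("front",420,412,.016),("front",330,475,.016),("back",345,233,.016),("back",450,158,.016),("back",240,305,.016),
 ("low cap back outer",557,57,.056),("low cap back inner",540,75,.056),("low cap front in",708,218,.056),("low cap fr out",722,205,.056),
 ("tall back out",50,380,.121),("tall back in",75,370,.121),("tall front out",220,532,.121),("tall fr in",242,522,.121)]: rk(n,u,v,z)
E
```

```text
front edge 0.016 world [0.5459 0.1979] rack mm [-50.8 -25.7]
front 0.016 world [0.5907 0.1279] rack mm [ -56.7 -108.6]
front 0.016 world [0.5051 0.2558] rack mm [-48.9  45.1]
front 0.016 world [0.467  0.3075] rack mm [-48.5 109.3]
back 0.016 world [0.6106 0.3039] rack mm [64.4 20.5]
back 0.016 world [0.6568 0.243 ] rack mm [ 65.  -55.9]
back 0.016 world [0.5665 0.3644] rack mm [65.3 95.4]
low cap back outer 0.056 world [0.7114 0.1746] rack mm [  67.9 -143.4]
low cap back inner 0.056 world [0.7007 0.1841] rack mm [  65.  -129.3]
low cap front in 0.056 world [0.6195 0.0851] rack mm [ -59.3 -160.2]
low cap fr out 0.056 world [0.6272 0.0772] rack mm [ -57.8 -171.1]
tall back out 0.121 world [0.518  0.4312] rack mm [ 66.4 177.9]
tall back in 0.121 world [0.5236 0.418 ] rack mm [ 63. 164.]
tall front out 0.121 world [0.4384 0.3368] rack mm [-53.8 149.9]
tall fr in 0.121 world [0.4439 0.3253] rack mm [-56.3 137.4]
```

```bash
python3 - <<'E'
from station import *
from h import *
p=capture("side")
im=p["frame"][235:420,195:320,::-1]
cv2.imwrite("pics/s2.png",cv2.resize(im,None,fx=3.2,fy=3.2,interpolation=cv2.INTER_LANCZOS4))
E
```

```text
(no output)
```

View pics/s2.png

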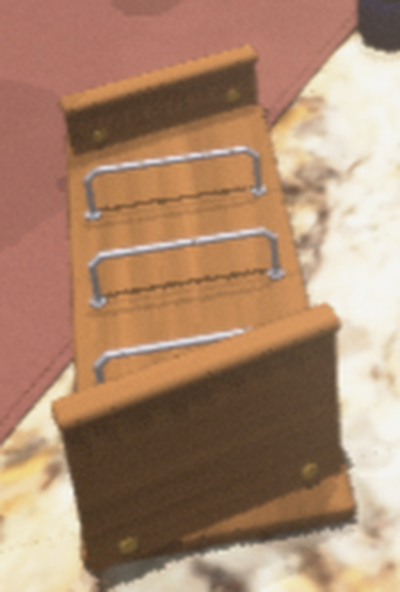

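```bash
python3 - <<'E'
from station import *
from h import *
p=capture("top");c=cam(p);im=p["frame"].astype(np.float32)
q=np.array([.5712,.2489,.6412]);cs,sn=np.cos(q[2]),np.sin(q[2])
def prof(xs,ys,z):
    X=np.c_[q[0]+cs*xs-sn*ys,q[1]+sn*xs+cs*ys,np.full(len(xs),z)];u=proj(c,X).astype(np.float32)
    return cv2.remap(im,u[:,0][None],u[:,1][None],cv2.INTER_LINEAR)[0]
xs=np.arange(-.085,.086,.001)
for y in (-.1,-.05,-.03,.02,.05,.1):
    w=prof(xs,np.full(len(xs),y),.016);g=np.abs(np.gradient(w,axis=0)).sum(1)
    f=xs<-.03;b=xs>.04
    print(y,"front",[(int(1000*x+.5*np.sign(x)),int(v)) for x,v in zip(xs[f],g[f]) if v>40],"back",[(int(1000*x+.5),int(v)) for x,v in zip(xs[b],g[b]) if v>25])
ys=np.arange(-.11,.111,.001)
for x in(-.04,-.02,0,.02,.04):
    w=prof(np.full(len(ys),x),ys,.052);B=w[:,2]  # blue high on wire
    print(x,"wire",[int(round(1000*(ys[k]*1))) for k in range(2,len(ys)-2) if B[k]>140 and B[k]==B[k-2:k+3].max()])
E
```

```text
-0.1 front [(-62, 41), (-61, 43)] back []
-0.05 front [(-62, 47), (-61, 56), (-60, 49)] back []
-0.03 front [(-77, 44), (-76, 50), (-75, 41), (-62, 49), (-61, 49)] back []
0.02 front [(-62, 63), (-61, 82), (-60, 76), (-59, 45)] back []
0.05 front [(-63, 50), (-62, 56), (-61, 64), (-60, 61), (-59, 44)] back [(71, 35), (72, 52), (73, 53), (74, 44), (75, 34)]
0.1 front [(-63, 40), (-62, 67), (-61, 80), (-60, 72), (-59, 48)] back [(69, 27), (70, 41), (71, 42), (72, 34), (73, 26), (77, 29), (78, 33), (79, 31), (84, 36), (85, 37)]
-0.04 wire [-70, 4, 78]
-0.02 wire [-70, 5, 78]
0 wire [-70, 5, 78]
0.02 wire [-70, 5, 78]
0.04 wire [-70, 5, 79]
```

Request:
send_rows(
  moves="0.52 -1.8 0 0; 0.52 -3 0 0; 0.52 -3.6 0 0; 0.52 -3.6 0 0; 0.52 -3.6 0 0; 0.52 -3.6 0 0; 0.52 -3.6 0 0; 0.52 -3.6 0 0; 0.52 -3.6 0 0; 0.52 -3.6 0 0",
)

```text
t: 4.93
position: [0.508, -0.0473, 0.2894]
eef_rot: [-3.14, 0.003, 0.159]
force: [0.9, -0.2, -4.8]
finger_gap: 0.0399
finger_force: 24.9
```

Request:
send_rows(
  moves="0.52 -3.6 0 0; 0.52 -3.6 0 0; 0.52 -3.6 0 0; 0.52 -3.6 0 0; 0.52 -3.6 0 0; 0.52 -3.6 0 0; 0.52 -3.6 0 0; 0.52 -3.6 0 0; 0.52 -3 0 0; 0.52 -1.6 0 0",
)

```text
t: 5.77
position: [0.5061, 0.292, 0.289]
eef_rot: [-3.141, 0.003, 0.162]
force: [1.2, -1.5, -2.6]
finger_gap: 0.0399
finger_force: 24.9
```

Request:
send_rows(
  moves="0 0 0 -0.08; 0 0 0 -0.08; 0 0 0 -0.08; 0 0 0 -0.08; 0 0 0 -0.08; 0 0 0 -0.082; 0 0 0 0; 0 0 0 0",
)

```text
t: 6.43
position: [0.5071, 0.2888, 0.2896]
eef_rot: [-3.141, 0.002, 0.638]
force: [0.5, 0.2, -3.5]
finger_gap: 0.0399
finger_force: 24.9
```

```bash
python3 - <<'E'
from station import *
from h import *
s=sense();print(s["position"],s["eef_rot"],s["finger_gap"]);go(s,.4999,.3361,.142,.641)
E
```

```text
[0.50709669 0.28877561 0.28959397] [-3.14085111e+00  2.16660290e-03  6.38312178e-01] 0.03987206581324007
turn -0.003 shift cm [ 2.25 -4.22 14.76] rows 5 each [ 0.45 -0.84  2.95]
```

Request:
send_rows(
  moves="1.1 -2.1 0 -0.003; 1.15 -2.1 0 0; 0 0 2.5 0; 0 0 3 0; 0 0 3 0; 0 0 3 0; 0 0 1.5 0; 0 0 0.7 0; 0 0 0 0",
)

```text
t: 7.18
position: [0.4997, 0.3357, 0.1521]
eef_rot: [-3.141, 0.003, 0.642]
force: [0.4, -0.4, -4.1]
finger_gap: 0.0398
finger_force: 24.9
```

Request:
send_rows(
  moves="0 0 0.3 0; 0 0 0.3 0; 0 0 0.2 0; 0 0 0.1 0; 0 0 0 0",
)

```text
t: 7.6
position: [0.5003, 0.336, 0.145]
eef_rot: [3.141, -0.0, 0.644]
force: [-0.5, 0.5, -4.1]
finger_gap: 0.0399
finger_force: 24.9
```

Request:
send_rows(
  moves="0 0 0.1 0; 0 0 0.1 0; 0 0 0.1 0; 0 0 0 0; 0 0 0 0",
)

```text
t: 8.02
position: [0.5004, 0.336, 0.1419]
eef_rot: [3.141, -0.001, 0.644]
force: [0.6, -0.2, -1.1]
finger_gap: 0.0397
finger_force: 25.0
```

Request:
send_rows(
  moves="0 0 0.05 0; 0 0 0 0; 0 0 0 0; 0 0 0 0; 0 0 0 0; 0 0 0 0",
  hand=0.3,
)

```text
t: 8.52
position: [0.5002, 0.336, 0.1413]
eef_rot: [3.142, -0.0, 0.644]
force: [-0.3, 0.0, -1.5]
finger_gap: 0.0573
finger_force: 0.0
```

Request:
send_rows(
  moves="0 0 -1 0; 0 0 -2 0; 0 0 -3 0; 0 0 -3 0; 0 0 -3 0; 0 0 -3 0; 0 0 0 0",
)

```text
t: 9.1
position: [0.5013, 0.3366, 0.2985]
eef_rot: [3.139, -0.011, 0.644]
force: [0.4, 0.9, 0.5]
finger_gap: 0.0573
finger_force: 0.0
```

```bash
python3 - <<'E'
from station import *
from h import *
s=sense();print(s["position"],s["eef_rot"]);go(s,.613,-.229,.29,-.232)
p=capture("side");print([(np.round(d["position"],3).tolist(),round(d["conf"],2)) for d in boxes_of(p,"book_a")])
i=p["frame"][140:420,190:440,::-1];cv2.imwrite("pics/s3.png",cv2.resize(i,None,fx=2,fy=2))
E
```

```text
[0.50133398 0.33655905 0.29845938] [ 3.13878564 -0.01120401  0.6439787 ]
turn 0.876 shift cm [23.87 52.47  0.85] rows 16 each [1.49 3.28 0.05]
[([0.6, -0.215, 0.081], 0.92), ([0.429, -0.022, 0.055], 0.79), ([0.46, -0.224, 0.068], 0.78), ([0.496, 0.347, 0.153], 0.75)]
```

View pics/s3.png

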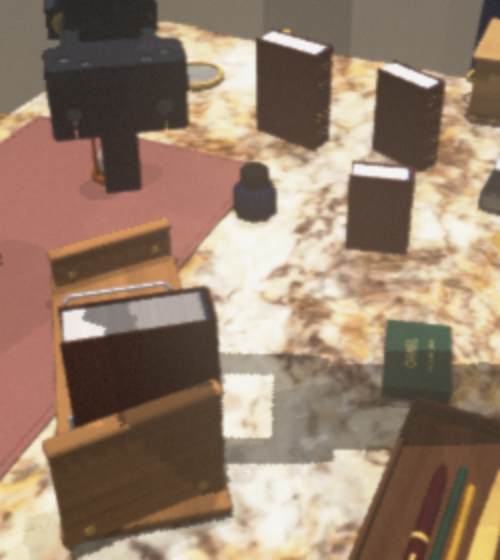

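Request:
send_rows(
  moves="0 0 0 0.11; 0 0 0 0.11; 0 0 0 0.11; 0 0 0 0.11; 0 0 0 0.11; 0 0 0 0.11; 0 0 0 0.11; 0 0 0 0.106; 1.5 2 0 0; 1.5 3 0 0",
  hand=1,
)

```text
t: 10.03
position: [0.5174, 0.2812, 0.2896]
eef_rot: [3.141, 0.003, -0.229]
force: [0.5, -0.8, 0.5]
finger_gap: 0.088
finger_force: 0.0
```

Request:
send_rows(
  moves="1.5 3.4 0 0; 1.5 3.4 0 0; 1.5 3.4 0 0; 1.5 3.4 0 0; 1.5 3.4 0 0; 1.5 3.4 0 0; 1.5 3.4 0 0; 1.5 3.4 0 0; 1.5 3.4 0 0; 1.5 3.4 0 0",
)

```text
t: 10.87
position: [0.5852, -0.0867, 0.2901]
eef_rot: [-3.141, 0.003, -0.232]
force: [0.9, 0.3, -0.1]
finger_gap: 0.0879
finger_force: 0.0
```

```bash
python3 - <<'E'
from station import *
from h import *
s=sense();print(s["position"],s["eef_rot"]);go(s,.613,-.229,.105,-.232)
E
```

```text
[ 0.58522825 -0.08668659  0.29005355] [-3.14123998e+00  2.57887848e-03 -2.32296782e-01]
turn -0.000 shift cm [ 5.97 13.21 18.51] rows 7 each [0.85 1.89 2.64]
```

Request:
send_rows(
  moves="1.5 3.3 0 0; 1.5 3.3 0 0; 1.5 3.3 0 0; 1.5 3.3 0 0; 0 0 0 0; 0 0 3 0; 0 0 3 0; 0 0 3 0",
)

```text
t: 11.53
position: [0.6131, -0.227, 0.199]
eef_rot: [-3.141, 0.002, -0.233]
force: [-0.2, -0.1, -0.4]
finger_gap: 0.0881
finger_force: 0.0
```

```bash
python3 - <<'E'
from station import *
from h import *
s=sense();print(s["position"],s["eef_rot"]);go(s,.613,-.229,.105,-.232)
E
```

```text
[ 0.61305664 -0.22695496  0.19903408] [-3.14100239e+00  1.56190730e-03 -2.32518760e-01]
turn -0.001 shift cm [0.04 0.2  9.4 ] rows 3 each [0.01 0.07 3.13]
```

Request:
send_rows(
  moves="0 0.2 3 0; 0 0 3 0; 0 0 2.4 0; 0 0 1 0; 0 0 0 0; 0 0 0 0",
)

```text
t: 12.03
position: [0.6134, -0.2291, 0.1076]
eef_rot: [-3.142, 0.0, -0.232]
force: [0.6, 0.3, -0.0]
finger_gap: 0.0883
finger_force: 0.0
```

Request:
send_rows(
  moves="0 0 0 0; 0 0 0 0; 0 0 0 0; 0 0 0 0; 0 0 0 0; 0 0 0 0; 0 0 0 0; 0 0 0 0",
  hand=-1,
)

```text
t: 12.7
position: [0.6132, -0.2292, 0.1073]
eef_rot: [3.141, -0.0, -0.232]
force: [-0.2, 0.6, 1.3]
finger_gap: 0.0372
finger_force: 7.4
```

Request:
send_rows(
  moves="0 0 -1 0; 0 0 -2 0; 0 0 -3 0; 0 0 -3 0; 0 0 -3 0; 0 0 -3 0; 0 0 -1.5 0; 0 0 -1.5 0; 0 0 0 0",
)

```text
t: 13.45
position: [0.6136, -0.2293, 0.2908]
eef_rot: [3.14, -0.005, -0.232]
force: [0.1, 0.2, -4.1]
finger_gap: 0.0369
finger_force: 24.9
```

```bash
python3 - <<'E'
from station import *
from h import *
s=sense();print(s["position"],s["eef_rot"]);go(s,.537,.275,.32,.641);go(s,.537,.275,.29,-.232)
E
```

```text
[ 0.61358036 -0.22933682  0.29084554] [ 3.14000381 -0.00512264 -0.23213313]
turn -0.873 shift cm [ 24.02 -45.    -2.92] rows 14 each [ 1.72 -3.21 -0.21]
turn -0.000 shift cm [-19.05 -47.32   0.08] rows 14 each [-1.36 -3.38  0.01]
```

Request:
send_rows(
  moves="-0.7 -1.7 0 0; -1.2 -3 0 0; -1.36 -3.38 0 0; -1.36 -3.38 0 0; -1.36 -3.38 0 0; -1.36 -3.38 0 0; -1.36 -3.38 0 0; -1.36 -3.38 0 0; -1.36 -3.38 0 0; -1.36 -3.38 0 0",
)

```text
t: 14.28
position: [0.5608, 0.1109, 0.2863]
eef_rot: [3.141, 0.002, -0.232]
force: [0.7, -0.7, -2.7]
finger_gap: 0.0371
finger_force: 24.9
```

Request:
send_rows(
  moves="-1.36 -3.38 0 0; -1.36 -3.38 0 0; -1.36 -3.38 0 0; -1.2 -3 0 0; -0.9 -2.3 0 0; 0 0 0 -0.07; 0 0 0 -0.11; 0 0 0 -0.11; 0 0 0 -0.11; 0 0 0 -0.11",
)

```text
t: 15.12
position: [0.5368, 0.2736, 0.2861]
eef_rot: [-3.142, 0.002, 0.283]
force: [0.6, -0.5, -3.2]
finger_gap: 0.037
finger_force: 25.0
```

Request:
send_rows(
  moves="0 0 0 -0.11; 0 0 0 -0.11; 0 0 0 -0.08; 0 0 0 -0.063; 0 0 0 0; 0 0 0 0",
)

```text
t: 15.62
position: [0.537, 0.2735, 0.2864]
eef_rot: [-3.141, 0.001, 0.639]
force: [-0.5, -0.3, -4.3]
finger_gap: 0.0368
finger_force: 25.0
```

```bash
python3 - <<'E'
from station import *
from h import *
s=sense();print(s["position"],s["eef_rot"],s["finger_gap"]);go(s,.537,.275,.1233,.641)
E
```

```text
[0.53698428 0.27351732 0.28644299] [-3.14101693e+00  1.47914334e-03  6.38741966e-01] 0.03683263720237625
turn -0.002 shift cm [ 0.09 -0.12 16.31] rows 5 each [ 0.02 -0.02  3.26]
```

Request:
send_rows(
  moves="0.1 -0.1 1.5 0; 0 0 3 0; 0 0 3 0; 0 0 3 0; 0 0 2.5 0; 0 0 1.5 0; 0 0 0.8 0; 0 0 0.5 0; 0 0 0 0",
)

```text
t: 16.37
position: [0.5374, 0.275, 0.1288]
eef_rot: [-3.141, 0.001, 0.64]
force: [0.1, -0.1, -3.3]
finger_gap: 0.0368
finger_force: 25.0
```

Request:
send_rows(
  moves="0 0 0.1 0; 0 0 0.1 0; 0 0 0.1 0; 0 0 0 0; 0 0 0 0",
)

```text
t: 16.78
position: [0.5376, 0.2751, 0.1266]
eef_rot: [3.141, -0.001, 0.641]
force: [0.2, -0.7, -4.3]
finger_gap: 0.0369
finger_force: 25.0
```

Request:
send_rows(
  moves="0 0 0.1 0; 0 0 0.1 0; 0 0 0.1 0; 0 0 0 0; 0 0 0 0",
)

```text
t: 17.2
position: [0.5376, 0.275, 0.1233]
eef_rot: [3.141, -0.0, 0.641]
force: [0.2, 0.4, -1.8]
finger_gap: 0.0366
finger_force: 25.0
```

Request:
send_rows(
  moves="0 0 0.05 0; 0 0 0 0; 0 0 0 0; 0 0 0 0; 0 0 0 0; 0 0 0 0",
  hand=0.18,
)

```text
t: 17.7
position: [0.5375, 0.275, 0.1228]
eef_rot: [3.142, -0.0, 0.641]
force: [-0.7, 0.3, 0.1]
finger_gap: 0.052
finger_force: 0.0
```

Request:
send_rows(
  moves="0 0 -1 0; 0 0 -2 0; 0 0 -3 0; 0 0 -3 0; 0 0 -3 0; 0 0 -3 0; 0 0 -1.5 0; 0 0 0 0",
)

```text
t: 18.37
position: [0.5382, 0.2753, 0.2924]
eef_rot: [3.139, -0.007, 0.641]
force: [-0.1, 0.2, -0.8]
finger_gap: 0.0519
finger_force: 0.0
```

```bash
python3 - <<'E'
from station import *
from h import *
s=sense();print(s["position"],s["eef_rot"]);go(s,.461,-.2354,.24,-.417)
E
```

```text
[0.53817851 0.27527397 0.29244209] [ 3.13874703 -0.00748323  0.64092928]
turn 1.058 shift cm [13.63 49.82  5.24] rows 14 each [0.97 3.56 0.37]
```

Request:
send_rows(
  moves="0 0 0 0.1; 0 0 0 0.12; 0 0 0 0.12; 0 0 0 0.12; 0 0 0 0.12; 0 0 0 0.12; 0 0 0 0.12; 0 0 0 0.12; 0 0 0 0.118; 0.5 1.8 0 0",
  hand=1,
)

```text
t: 19.2
position: [0.5343, 0.258, 0.2862]
eef_rot: [3.141, 0.002, -0.422]
force: [0.4, -0.1, 0.5]
finger_gap: 0.0881
finger_force: 0.0
```

Request:
send_rows(
  moves="0.8 3 0 0; 0.97 3.5 0 0; 0.97 3.5 0 0; 0.97 3.5 0 0; 0.97 3.5 0 0; 0.97 3.5 0 0; 0.97 3.5 0 0; 0.97 3.5 0 0; 0.97 3.5 0 0; 0.97 3.5 0 0",
)

```text
t: 20.03
position: [0.481, -0.0989, 0.2869]
eef_rot: [-3.141, 0.002, -0.417]
force: [0.9, -0.8, -0.1]
finger_gap: 0.0881
finger_force: 0.0
```

Request:
send_rows(
  moves="0.97 3.5 1 0; 0.97 3.5 1 0; 0.97 3.5 1 0; 0.8 2.5 1 0; 0 0 1 0; 0 0 0 0; 0 0 0 0",
)

```text
t: 20.62
position: [0.4629, -0.231, 0.237]
eef_rot: [-3.141, 0.002, -0.417]
force: [0.7, 0.0, 0.5]
finger_gap: 0.0879
finger_force: 0.0
```

```bash
python3 - <<'E'
from station import *
from h import *
s=sense();print(s["position"],s["eef_rot"]);go(s,.461,-.2354,.087,-.417)
E
```

```text
[ 0.46289257 -0.23098766  0.23699672] [-3.14083050e+00  2.19390784e-03 -4.17477615e-01]
turn -0.000 shift cm [1.0e-02 4.8e-01 1.5e+01] rows 4 each [0.   0.12 3.75]
```

Request:
send_rows(
  moves="0 0.48 1 0; 0 0 3.2 0; 0 0 3.2 0; 0 0 3.2 0; 0 0 2.8 0; 0 0 1.6 0; 0 0 0 0; 0 0 0 0",
)

```text
t: 21.28
position: [0.4618, -0.2351, 0.0883]
eef_rot: [-3.141, 0.0, -0.416]
force: [-0.3, 0.8, 0.3]
finger_gap: 0.0882
finger_force: 0.0
```

Request:
send_rows(
  moves="0 0 0 0; 0 0 0 0; 0 0 0 0; 0 0 0 0; 0 0 0 0; 0 0 0 0; 0 0 0 0; 0 0 0 0; 0 0 0 0",
  hand=-1,
)

```text
t: 22.03
position: [0.4614, -0.2358, 0.0878]
eef_rot: [3.142, -0.0, -0.417]
force: [-0.1, 0.3, -0.1]
finger_gap: 0.034
finger_force: 24.9
```

Request:
send_rows(
  moves="0 0 -1 0; 0 0 -2 0; 0 0 -3 0; 0 0 -3 0; 0 0 -3 0; 0 0 -3 0; 0 0 -2 0; 0 0 -1 0; 0 0 0 0",
)

```text
t: 22.78
position: [0.4618, -0.2361, 0.2697]
eef_rot: [3.141, -0.004, -0.417]
force: [-0.1, -0.2, -3.7]
finger_gap: 0.0335
finger_force: 24.9
```

```bash
python3 - <<'E'
from station import *
from h import *
s=sense();print(s["position"],s["eef_rot"],s["finger_gap"]);go(s,.5754,.2114,.27,-.417)
E
```

```text
[ 0.46179355 -0.23605954  0.26971774] [ 3.14056899 -0.00369946 -0.41712872] 0.03351157751123977
turn -0.000 shift cm [-7.740e+00 -4.551e+01 -3.000e-02] rows 13 each [-0.6 -3.5 -0. ]
```

Request:
send_rows(
  moves="-0.3 -1.8 0 0; -0.5 -3 0 0; -0.6 -3.5 0 0; -0.6 -3.5 0 0; -0.6 -3.5 0 0; -0.6 -3.5 0 0; -0.6 -3.5 0 0; -0.6 -3.5 0 0; -0.6 -3.5 0 0; -0.6 -3.5 0 0",
)

```text
t: 23.62
position: [0.5427, 0.0886, 0.2662]
eef_rot: [3.141, 0.002, -0.417]
force: [0.7, -1.5, -2.3]
finger_gap: 0.0336
finger_force: 24.9
```

Request:
send_rows(
  moves="-0.6 -3.5 0 0; -0.6 -3.5 0 0; -0.6 -3.2 0 0; -0.5 -2.5 0 0; 0 0 0 -0.08; 0 0 0 -0.11; 0 0 0 -0.11; 0 0 0 -0.11; 0 0 0 -0.11; 0 0 0 -0.11",
)

```text
t: 24.45
position: [0.5732, 0.2122, 0.2659]
eef_rot: [-3.141, 0.003, 0.218]
force: [-1.1, 0.2, -1.5]
finger_gap: 0.0338
finger_force: 24.9
```

Request:
send_rows(
  moves="0 0 0 -0.11; 0 0 0 -0.11; 0 0 0 -0.11; 0 0 0 -0.06; 0 0 0 -0.038; 0 0 0 0; 0 0 0 0",
)

```text
t: 25.03
position: [0.5733, 0.2121, 0.2665]
eef_rot: [-3.141, 0.002, 0.639]
force: [0.4, -0.2, -1.5]
finger_gap: 0.0339
finger_force: 24.9
```

```bash
python3 - <<'E'
from station import *
from h import *
s=sense();print(s["position"],s["eef_rot"],s["finger_gap"]);go(s,.5754,.2114,.1038,.641)
E
```

```text
[0.57327054 0.21213816 0.26646424] [-3.14060963e+00  1.95267419e-03  6.39459035e-01] 0.033924722605956775
turn -0.002 shift cm [ 0.13  0.19 16.27] rows 5 each [0.03 0.04 3.25]
```

Request:
send_rows(
  moves="0.1 0.2 1.5 0; 0 0 3 0; 0 0 3 0; 0 0 3 0; 0 0 2.5 0; 0 0 1.5 0; 0 0 0.8 0; 0 0 0.5 0; 0 0 0 0",
)

```text
t: 25.78
position: [0.5754, 0.2112, 0.1092]
eef_rot: [-3.141, 0.001, 0.64]
force: [-0.1, -0.7, -2.0]
finger_gap: 0.0341
finger_force: 24.9
```

Request:
send_rows(
  moves="0 0 0.1 0; 0 0 0.1 0; 0 0 0.1 0; 0 0 0.1 0; 0 0 0 0; 0 0 0 0",
)

```text
t: 26.28
position: [0.5755, 0.2112, 0.1059]
eef_rot: [3.141, -0.0, 0.641]
force: [0.9, 0.1, -2.7]
finger_gap: 0.0339
finger_force: 24.9
```

Request:
send_rows(
  moves="0 0 0.1 0; 0 0 0.1 0; 0 0 0.05 0; 0 0 0 0; 0 0 0 0",
)

```text
t: 26.7
position: [0.5757, 0.2112, 0.1037]
eef_rot: [3.141, -0.001, 0.641]
force: [-0.9, -0.6, 3.9]
finger_gap: 0.0341
finger_force: 24.9
```

Request:
send_rows(
  moves="0 0 0 0; 0 0 0 0; 0 0 0 0; 0 0 0 0; 0 0 0 0; 0 0 0 0",
  hand=0.13,
)

```text
t: 27.2
position: [0.5755, 0.2112, 0.1032]
eef_rot: [-3.142, 0.0, 0.641]
force: [0.7, -0.0, -0.6]
finger_gap: 0.0501
finger_force: 0.0
```

Request:
send_rows(
  moves="0 0 -1 0; 0 0 -2 0; 0 0 -3 0; 0 0 -3 0; 0 0 -3 0; 0 0 -3 0; 0 0 -1.5 0; 0 0 0 0",
)

```text
t: 27.87
position: [0.5764, 0.2114, 0.273]
eef_rot: [3.138, -0.007, 0.641]
force: [0.9, 1.0, 0.7]
finger_gap: 0.05
finger_force: 0.0
```

```bash
python3 - <<'E'
from station import *
from h import *
s=sense();print(s["position"],s["eef_rot"]);go(s,.4335,-.039,.24,.202)
E
```

```text
[0.57635425 0.21140288 0.27295245] [ 3.13790046 -0.00707332  0.64090644]
turn 0.439 shift cm [-19.02  21.67   3.3 ] rows 8 each [-2.38  2.71  0.41]
```

Request:
send_rows(
  moves="0 0 0 0.11; 0 0 0 0.11; 0 0 0 0.11; 0 0 0 0.109; -1.3 1.4 0 0; -2.3 2.5 0 0; -2.4 2.7 0 0; -2.4 2.7 0 0; -2.4 2.7 0 0; -2.4 2.7 0 0",
  hand=1,
)

```text
t: 28.7
position: [0.474, 0.0397, 0.2673]
eef_rot: [-3.141, 0.002, 0.202]
force: [1.0, -0.5, -0.4]
finger_gap: 0.0886
finger_force: 0.0
```

Request:
send_rows(
  moves="-2.4 2.7 1 0; -2.2 2.6 1 0; -1.2 1.6 1 0; 0 0 1 0; 0 0 0 0; 0 0 0 0",
)

```text
t: 29.2
position: [0.4323, -0.0384, 0.2278]
eef_rot: [-3.141, 0.001, 0.201]
force: [0.2, 0.6, -0.0]
finger_gap: 0.0882
finger_force: 0.0
```

```bash
python3 - <<'E'
from station import *
from h import *
s=sense();print(s["position"],s["eef_rot"]);go(s,.4335,-.039,.069,.202)
E
```

```text
[ 0.43229787 -0.03836195  0.22775157] [-3.14057455e+00  1.41785569e-03  2.01398413e-01]
turn -0.001 shift cm [ 0.1   0.09 15.88] rows 5 each [0.02 0.02 3.18]
```

Request:
send_rows(
  moves="0.1 0.1 1.5 0; 0 0 3 0; 0 0 3 0; 0 0 3 0; 0 0 3 0; 0 0 1.5 0; 0 0 0.7 0; 0 0 0 0; 0 0 0 0",
)

```text
t: 29.95
position: [0.4345, -0.0391, 0.0719]
eef_rot: [3.141, -0.001, 0.203]
force: [0.4, 0.7, 1.2]
finger_gap: 0.0885
finger_force: 0.0
```

Request:
send_rows(
  moves="0 0 0 0; 0 0 0 0; 0 0 0 0; 0 0 0 0; 0 0 0 0; 0 0 0 0; 0 0 0 0; 0 0 0 0; 0 0 0 0",
  hand=-1,
)

```text
t: 30.7
position: [0.4339, -0.0393, 0.0712]
eef_rot: [3.142, 0.0, 0.202]
force: [-0.6, -0.4, -1.3]
finger_gap: 0.031
finger_force: 24.8
```

Request:
send_rows(
  moves="0 0 -1 0; 0 0 -2 0; 0 0 -3 0; 0 0 -3 0; 0 0 -3 0; 0 0 -3 0; 0 0 -2 0; 0 0 -1 0; 0 0 0 0",
)

```text
t: 31.45
position: [0.4344, -0.0394, 0.2531]
eef_rot: [3.139, -0.003, 0.202]
force: [-0.1, -0.1, -0.9]
finger_gap: 0.0309
finger_force: 24.8
```

```bash
python3 - <<'E'
from station import *
from h import *
s=sense();print(s["position"],s["eef_rot"],s["finger_gap"]);go(s,.6129,.1496,.25,.202)
E
```

```text
[ 0.43439764 -0.03944504  0.25312826] [ 3.13943223 -0.00340324  0.20190447] 0.030909656555057913
turn -0.000 shift cm [ 21.28 -14.94   0.31] rows 7 each [ 3.04 -2.13  0.04]
```

Place d: TCP z ≈ 0.087 on the base.

Request:
send_rows(
  moves="1.5 -1.1 0 0; 2.7 -1.9 0 0; 2.9 -2 0 0; 2.9 -2 0 0; 2.9 -2 0 0; 2.9 -2 0 0; 2.9 -2 0 0; 2.6 -1.9 0 0; 0 0 0 -0.08; 0 0 0 -0.11",
)

```text
t: 32.28
position: [0.613, 0.1508, 0.2484]
eef_rot: [-3.14, 0.004, 0.397]
force: [-0.4, 0.3, -1.9]
finger_gap: 0.0309
finger_force: 24.9
```

Request:
send_rows(
  moves="0 0 0 -0.11; 0 0 0 -0.08; 0 0 0 -0.059; 0 0 0 0; 0 0 0 0",
)

```text
t: 32.7
position: [0.6124, 0.1494, 0.2499]
eef_rot: [-3.14, 0.002, 0.639]
force: [-0.3, -0.1, -1.0]
finger_gap: 0.0303
finger_force: 24.9
```

```bash
python3 - <<'E'
from station import *
from h import *
s=sense();print(s["position"],s["eef_rot"],s["finger_gap"]);go(s,.6129,.1496,.087,.641)
E
```

```text
[0.61243415 0.14935653 0.24990953] [-3.14039593e+00  1.79660788e-03  6.38879947e-01] 0.030333831536050283
turn -0.002 shift cm [5.000e-02 1.000e-02 1.629e+01] rows 5 each [0.01 0.   3.26]
```

Request:
send_rows(
  moves="0 0 1.5 0; 0 0 3 0; 0 0 3 0; 0 0 3 0; 0 0 2.5 0; 0 0 1.5 0; 0 0 0.8 0; 0 0 0.5 0; 0 0 0 0",
)

```text
t: 33.45
position: [0.6126, 0.1493, 0.0927]
eef_rot: [-3.141, 0.001, 0.64]
force: [1.2, 0.7, -0.9]
finger_gap: 0.0307
finger_force: 24.9
```

Request:
send_rows(
  moves="0 0 0.1 0; 0 0 0.1 0; 0 0 0.1 0; 0 0 0.1 0; 0 0 0.1 0; 0 0 0 0; 0 0 0 0",
)

```text
t: 34.03
position: [0.6127, 0.1494, 0.0883]
eef_rot: [3.142, -0.0, 0.641]
force: [-0.3, 0.4, -1.4]
finger_gap: 0.0307
finger_force: 24.9
```

Request:
send_rows(
  moves="0 0 0.1 0; 0 0 0.05 0; 0 0 0 0; 0 0 0 0; 0 0 0 0",
)

```text
t: 34.45
position: [0.613, 0.1494, 0.0872]
eef_rot: [3.141, -0.001, 0.641]
force: [1.2, 1.1, 4.7]
finger_gap: 0.0306
finger_force: 24.9
```

Request:
send_rows(
  moves="0 0 0 0; 0 0 0 0; 0 0 0 0; 0 0 0 0; 0 0 0 0; 0 0 0 0",
  hand=0.1,
)

```text
t: 34.95
position: [0.6126, 0.1494, 0.0866]
eef_rot: [-3.141, 0.0, 0.641]
force: [-0.5, -0.7, 1.4]
finger_gap: 0.0483
finger_force: 0.0
```

Request:
send_rows(
  moves="0 0 -1 0; 0 0 -2 0; 0 0 -3 0; 0 0 -3 0; 0 0 -3 0; 0 0 -3 0; 0 0 -1.5 0; 0 0 0 0",
)

```text
t: 35.62
position: [0.6136, 0.1495, 0.2565]
eef_rot: [3.137, -0.007, 0.641]
force: [-0.2, -0.2, 0.4]
finger_gap: 0.0483
finger_force: 0.0
```

Request:
send_rows(
  moves="-1 2 -1 0; -1 3 -1 0; -1 3 -1 0; -1 3 0 0; -1 3 0 0; -1 3 0 0; -1 3 0 0; -1 3 0 0; -1 2 0 0; 0 0 0 0",
)

```text
t: 36.45
position: [0.6901, -0.1093, 0.2792]
eef_rot: [-3.14, 0.002, 0.636]
force: [-1.0, -0.1, -0.4]
finger_gap: 0.0484
finger_force: 0.0
```

```bash
python3 - <<'E'
from station import *
from h import *
p=capture("top");c=cam(p);im=p["frame"]
q=np.array([.5725,.2555,.641]);cs,sn=np.cos(q[2]),np.sin(q[2])
mask=(im.min(2)>190).astype(np.uint8);n_,lab=cv2.connectedComponents(mask)
for n,y in zip("abcd",(.108,.037,-.037,-.109)):
    h,L,T=BK[n];x=-.065+L/2
    u,v=proj(c,[[q[0]+cs*x-sn*y,q[1]+sn*x+cs*y,h+.016]])[0];l=lab[int(v+.5),int(u+.5)]
    ys,xs=np.nonzero(lab==l)
    X=back(c,np.c_[xs,ys],h+.016)[:,:2]-q[:2];X=np.c_[cs*X[:,0]+sn*X[:,1],-sn*X[:,0]+cs*X[:,1]]*1000
    w,V=np.linalg.eigh(np.cov(X.T));a=V[:,1]*np.sign(V[0,1])
    print(n,l,len(X),X.mean(0).round(1),"exp x",1000*x,"x range",X[:,0].min().round(),X[:,0].max().round(),"y",X[:,1].min().round(),X[:,1].max().round(),"yaw",np.arctan2(a[1],a[0]).round(3))
t=cv2.resize(im[150:320,110:310,::-1],None,fx=2.2,fy=2.2,interpolation=cv2.INTER_CUBIC)
s=cv2.resize(capture("side")["frame"][180:420,190:390,::-1],None,fx=1.558,fy=1.558,interpolation=cv2.INTER_CUBIC)
s=s[:374];t=np.vstack([t,np.zeros((max(0,s.shape[0]-t.shape[0]),t.shape[1],3),np.uint8)])[:s.shape[0]]
cv2.imwrite("pics/f.png",np.hstack([t,s]))
E
```

```text
a 158 1781 [ 38.3 137.1] exp x -10.000000000000002 x range -56.0 162.0 y 83.0 213.0 yaw 0.449
b 169 568 [-13.3  35.8] exp x -17.0 x range -55.0 29.0 y 21.0 51.0 yaw 0.003
c 156 408 [-21.  -38.2] exp x -24.0 x range -56.0 14.0 y -52.0 -25.0 yaw -0.006
d 147 277 [ -28.8 -109.3] exp x -31.0 x range -57.0 -1.0 y -122.0 -97.0 yaw 0.014
```

View pics/f.png

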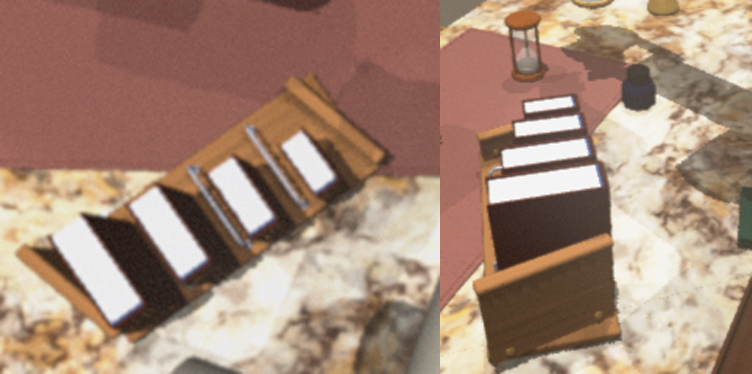

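All four books show in their bays, standing square in height order, with the spines in line with the front edge. The hourglass and ink bottle stand where they were. I'm handing the job in.

```bash
python3 -c "
from station import *
print(sign_off())"
```

```text
the job is handed in; nothing more can be done
None
```

The four books stand one to a bay in the rack, tallest at the tall end, spines in line with the front edge, and the job was handed in at about 36 s; no verdict came back.

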